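# Knock a stuck clay tablet out of its mould

## Robot

A 6-joint arm with a two-finger parallel gripper is mounted at the origin on the work surface. World frame = base frame: x ahead of the robot, y to its left, z up, the work surface at z = 0. Lengths are in m, angles in degrees, forces in N, time in s.
With the tool pointing down it reaches from about 0.4 to 0.825 m from the base axis. Payload 7 kg.
Tool frame: the origin (TCP) lies on the centre line of the jaws, within the pads' length; the fingertips stand 19 mm ahead of it and the grasp point (between the pads) is the TCP; z points along the fingers, y is the line along which they close (so a half turn about z gives the same grasp; the last joint's range is limited). The gripper opens to 88 mm and grips with 3 to 60 N. Pads are 19 mm wide; open, the fingers measure 130 mm over their backs; the gripper's body (78 mm by 193 mm) begins 47 mm behind the grasp point.
Start: joints at [81.251, 20.546, 0.682, 0, -70.136, -16.507], TCP at [0.288, 0.61, 0.246] pointing down, gripper open.
Joint ranges: [-176.03, 176.03], [-82.01, 121.73], [-58.28, 71.71], [-173.87, 95.51], [-174.79, -0.11], [-173.66, 173.66]. Speed limits (degrees/s): [136.94, 136.94, 172.46, 180, 180, 180].

## Interface

Orientations are given as [roll, pitch, yaw] about the fixed x, y, z axes, in that order (R = Rz(yaw) Ry(pitch) Rx(roll)).
In Python, from plant import get_state, capture, close_job gives the robot as it stands.
- The arm moves only by the tool apply_moves, never from a script. Its argument "targets" is a list of rows, each a list of 7 numbers: the opening, from 0 (shut) to 1 (fully open), then the shift along the tool's x, y, z normalised to -1 to 1, where 1 is 1000 mm, then the turn, a rotation vector about the tool's x, y, z normalised to -1 to 1, where 1 is 90 degrees. In form: [[claw, tx, ty, tz, ax, ay, az], ...]. A call has 1 to 20 rows; each row shifts and turns the commanded pose from where the row before left it, along the tool's axes as they then stand; what a row does not reach is not made up. A row lasts 1/12 s, in which the tool goes at most 41.7 mm and 7.16 degrees, less where a joint would pass 70% of its speed; a pose out of reach is approached as far as the arm can. A call with a number of a shift or a turn outside -1 to 1 is refused whole. A call with a gripper value outside its range is refused whole. The fingers move at their own pace and stop on an object; "newtons" is the grip in N (left out, the last holds). Time passes only in rows, so rows that do not move let the fingers close. It gives the time, the measured TCP pose, the force, the opening and the grip force at its end, in the units of the state.
- get_state(): the state, without advancing time (a new reading comes with each control period).
- capture(name): name is "side" or "top" or "wrist"; returns a dict with "frame" (400x640x3 uint8, red, green, blue), "range_z" (400x640 float32, m along the optical axis (not along the pixel's ray), 0 where there is no reading), "camera_matrix" (3x3 intrinsics, pixels), "k1" (the pictures are not rectified: a ray, as slopes to the right and down, at radius r is drawn at 1 + k1 r^2 times it, then the intrinsics apply), "T" (4x4, takes a point from camera to world coordinates). Camera axes: x right, y down, z forward; pixel columns grow to the right and rows downward; lengths in m; the calibration is good to about 2 mm. A picture is of the moment at which its call begins.
- close_job(): hands the job in; it is judged then, once.
The state is a dict: "time_s": time; "joints": joint angles; "qd": joint speeds; "joint_torque": joint torques, N m; "tcp_pos": TCP position; "eef_rot": TCP orientation; "contact_force": force on the tool from outside, world axes, zero at the start; "moment": the same for the moment, N m; "gripper_width": finger opening in m; "gripper_force": force on a finger pad.
Only numpy, scipy, OpenCV 4.12 (cv2) and the standard library are available. Lean on these libraries where they do the work, as an engineer would, in place of code of your own. Each camera call takes 0.05 s, during which the arm holds its last target. There are 200 camera calls.

## Task

A clay tablet is stuck in the white mould lying on the sloping rest. Lift the mould out, turn it mouth down over the blue-lined tray and tap its rim briskly on the tray's dark bar until the tablet drops out into the tray, without touching the tablet with the gripper. Then lay the empty mould back on its rest, mouth end uppermost as it was, and leave the three statuettes where they stand.

Things in the scene. Friction and masses are not known exactly. Their poses are not given: they have to be found in the camera images.
- mould: Loose white hard-plastic cup 100 long, 54 wide, 42 deep (mm), 0.2 kg, one end open. Origin: outside centre of the closed end. z runs along its length to the mouth; y across the width (flat side faces at y = +-27, to grip); x across the depth (faces at +-21). On the rest its +x face lies on the bed and its -x face looks up. A 6 mm thick flange stands out 8 mm all round the mouth.
- mould_mouth (a point): Centre of the mould's mouth, 100 mm from its origin. The flange round it is 70 wide (y), 58 deep (x), at z 94 to 100. The cavity is 44 x 30 mm and 76 deep, smooth inside.
- mould_grip (a point): Point on the mould's centre line 47 mm from the closed end: a good place between the fingers. Grasped with the tool tilted about square to the bed (27 to 45 degrees from vertical), then turned half round about the tool's own axis at 45 degrees of tilt, the mould has its mouth 35 to 45 degrees from straight down, enough for the loosened tablet to slide out.
- mould_pad (a point): Black spring pad in the mould's -x face, 34 mm from the closed end. It clamps the tablet by friction: the tablet holds when the mould is merely turned over, and moves some mm towards the mouth at each brisk knock (rim brought straight down on the bar at 0.25 m/s or more, not slowed before contact; slow touches do nothing). After some 10 mm it slides out. May take several knocks.
- tablet: Terracotta-coloured clay tablet with narrower top, 70 long, 40 wide, 26 thick (mm), about 0.09 kg, seated inside the mould with its outer end 5 mm below the rim. Origin: centre of its inner end; z along its length to the outer end (parallel to the mould's z while stuck).
- tablet_middle (a point): Middle of the tablet's length, 35 mm from its origin; about 60 mm from the mould's origin along the mould's z while stuck, over 70 once it has come loose.
- rest: Dark wooden rest, fixed: foot board 130 x 90 x 12 mm under a bed 40 wide, 82 long, that rises at 27 degrees towards the rest's +x, with a low ledge at its bottom end against which the mould's closed end lies. Fingers pass on both sides of the bed. Origin: centre of the underside. In its seat the mould's z leans 63 degrees from vertical towards the rest's +x; its y is level.
- rest_foot (a point): Where the mould's origin (closed end) is when it lies in its seat; 53 mm towards -x of the rest's origin, 75 mm above the table.
- rest_head (a point): Where the centre of the mould's mouth is when it lies in its seat; 100 mm from rest_foot up the slope, 120 mm above the table.
- tray: Light wooden tray with blue lining, fixed, 260 (x) x 220 (y) mm outside, walls 35 tall and 8 thick. Origin: centre of its underside on the table; x points away from the robot at yaw 0, z up.
- bar: Dark wooden knocking bar along the tray's far (+x) wall, part of the tray: 30 (x) x 224 (y) x 62 mm tall. Origin: centre of its underside, 118 mm from the tray's origin along the tray's x. The open tray lies on its -x side.
- bar_top (a point): Centre of the bar's top face, 62 mm above the table.
- tray_floor (a point): Centre of the blue floor of the tray, 11 mm above the table, 12 mm towards -x of the tray's origin.
- figure_brass: Brass-coloured turned statuette, 125 mm tall, bystander; origin at the centre of its underside.
- figure_dark: Dark steel turned statuette, 100 mm tall, between rest and tray on the robot's side, bystander; origin at the centre of its underside.
- figure_copper: Copper-coloured turned statuette, 113 mm tall, bystander; origin at the centre of its underside.
Things that resemble listed ones, but are neither listed nor needed, are in the scene too. Of the things like the mould, leave any that is pink; of the rest the smaller one is meant.

How it is judged (in metres and radians):
On the way, in this order (a step that is already met when the one before it is completed fails the run):
1. the mould is turned mouth down (its mouth at least 20 degrees below level) over the tray with the tablet still stuck in it (angle between mould's own z axis and vertical above 1.92 rad and horizontal distance between mould_mouth and tray_floor below 0.2 m and z of tablet_middle in the frame of mould below 0.07 m), for 0.1 s.
2. the mould, still mouth down, is tapped on the bar (angle between mould's own z axis and vertical above 1.92 rad and contact force between mould and bar above 1.5 N).
3. the tablet lies in the tray (x of tablet_middle in the frame of tray between -0.125 and 0.125 m and y of tablet_middle in the frame of tray between -0.105 and 0.105 m and height (world z) of tablet_middle below 0.055 m and distance between tablet_middle and mould_mouth above 0.06 m and linear speed of tablet below 0.05 m/s), for 0.2 s.
At the end, for the whole second after the job is handed in: The tablet lies in the tray, out of the mould and at rest; the empty mould lies at rest on the sloping rest, its closed end within 20 mm and its mouth within 25 mm of where they were at the start (x of tablet_middle in the frame of tray between -0.125 and 0.125 m and y of tablet_middle in the frame of tray between -0.105 and 0.105 m and height (world z) of tablet_middle below 0.055 m and distance between tablet_middle and mould_mouth above 0.06 m and linear speed of each of tablet, mould below 0.02 m/s and distance between mould and rest_foot below 0.02 m and distance between mould_mouth and rest_head below 0.025 m); the robot touches nothing.
It fails at once if the gripper touches the tablet (contact force between the fingers and tablet above 0.3 N).
It fails at once if a statuette is moved more than 20 mm (distance of any of figure_brass, figure_dark, figure_copper from where it was at the start of the episode above 0.02 m).
It also fails if it takes over 61 s, if anything falls off the work surface, if the arm or the gripper's body presses on something with over 40 N, if the wrist force passes 120 N, or if a joint passes its speed limit or range.

## Working session

There is one attempt and no reset: what is moved stays moved. The work goes in short steps, Python scripts to look and compute and a tool call to move; the robot and the scene stay as the last step left them, time stands still between calls to the robot, and variables do not carry over. Pictures are saved under pics/ and viewed, at most 10 in all, crops included, and the job is handed in when it is done.

Besides the shell and the picture viewer there is one more tool, called after "Request:" as name([rows], argument=value, ...), one row to a line, values as JSON. apply_moves: Moves the arm, as the interface text tells. Scaled input: -1 to 1 covers 1000 mm each way for a shift and 90 degrees each way for a turn. Its arguments: {"type":"object","properties":{"targets":{"type":"array","items":{"type":"array","items":{"type":"number"}}},"newtons":{"type":"number"}},"required":["targets"]}

```bash
mkdir -p pics; ls; python3 - <<'E'
from plant import get_state,capture
import cv2,numpy as np,pickle
s=get_state();print(s)
for n in ("side","top"):
    c=capture(n);pickle.dump(c,open(n+".pkl","wb"));cv2.imwrite(f"pics/{n}0.png",c["frame"][...,::-1])
    print(n,c["camera_matrix"].tolist(),c["k1"],c["T"].round(4).tolist())
E
```

```text
pics
{'time_s': 0.0, 'joints': array([ 8.12499766e+01,  2.05927630e+01,  6.32073054e-01, -2.13947415e-02,
       -7.01356714e+01, -1.65071626e+01]), 'qd': array([-0.09504908, -0.02511599, -0.06101067,  0.10834255,  0.09744411,
       -0.04411407]), 'joint_torque': array([ 1.88911377e-03, -5.82719994e+01,  2.93042582e+01,  6.99693426e+00,
        6.73938019e-03, -1.76447916e-04]), 'tcp_pos': array([0.28782439, 0.61003368, 0.24459075]), 'eef_rot': array([ 1.79901895e+02, -8.09933790e-03, -2.52644657e+01]), 'contact_force': array([ 0.87532653, -0.26750336,  0.23554857]), 'moment': array([-0.01268277,  0.03149867,  0.0337837 ]), 'gripper_force': 0.0, 'gripper_width': 0.08740280468130575}
side [[494.0649853352025, 0.0, 323.9955573301605], [0.0, 494.0649853352025, 203.09475983755485], [0.0, 0.0, 1.0]] -0.006232104524298442 [[-0.8835, -0.3331, 0.3292, 0.2056], [-0.4682, 0.6466, -0.6022, 0.5734], [-0.0122, -0.6862, -0.7273, 0.8115], [0.0, 0.0, 0.0, 1.0]]
top [[444.53190864058774, 0.0, 322.26587469706845], [0.0, 444.53190864058774, 202.27920007621913], [0.0, 0.0, 1.0]] -0.11244858772091 [[-0.0283, -0.9855, 0.1671, 0.3737], [-0.9995, 0.0296, 0.0053, 0.0056], [-0.0101, -0.1669, -0.9859, 1.0647], [0.0, 0.0, 0.0, 1.0]]
```

View pics/top0.png

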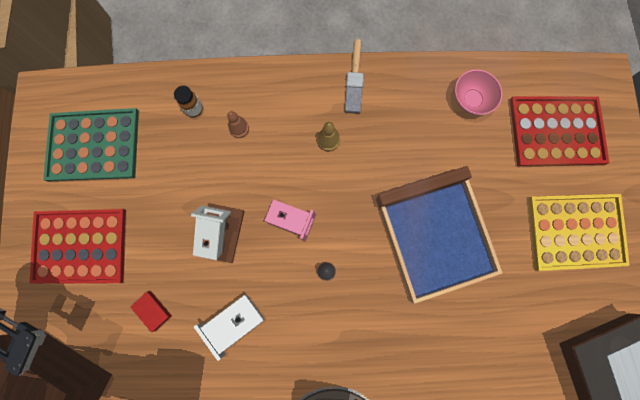

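View pics/side0.png

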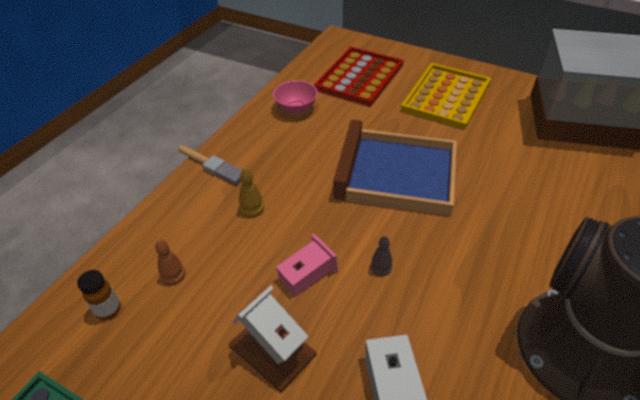

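Top view: the white mould on the wooden rest is at (210,235) with its flange at (212,212). There is a second, longer white mould flat on the table at (230,325), and a pink one at (290,218). The small one on the rest fits: it is not pink, is the smaller of the white ones and lies on the slope. The tray's bar runs (380,200)-(468,173), and the statuettes are at (237,125), (328,137) and (326,271).

```bash
cat > h.py <<'E'
import numpy as np,cv2
from plant import get_state,capture
def cloud(c):
    "world point per pixel (400x640x3), nan without reading"
    K=c["camera_matrix"];v,u=np.mgrid[:400,:640]
    p=np.stack([u,v],-1).reshape(-1,1,2).astype(np.float64)
    n=cv2.undistortPoints(p,K,np.array([c["k1"],0,0,0.])).reshape(400,640,2)
    z=c["range_z"].astype(float);z=np.where(z>0,z,np.nan)
    P=np.dstack([n*z[...,None],z])
    return P@c["T"][:3,:3].T+c["T"][:3,3]
E
python3 - <<'E'
from h import *;import pickle
cs={n:pickle.load(open(n+".pkl","rb")) for n in("top","side")}
cr=cv2.resize(cs["top"]["frame"][190:370,170:330],None,fx=3.2,fy=3.2,interpolation=2)[...,::-1]
cv2.imwrite("pics/crop0.png",cr)
for n,c in cs.items():
    W=cloud(c);hsv=cv2.cvtColor(c["frame"],cv2.COLOR_RGB2HSV);H,S,V=[hsv[...,i].astype(int) for i in range(3)]
    ht=W[...,2]
    def comps(m,lab,amin=60):
        k,L,st,ce=cv2.connectedComponentsWithStats(m.astype(np.uint8))
        for i in range(1,k):
            if st[i,4]>amin:
                P=W[L==i];P=P[np.isfinite(P[:,2])]
                if len(P)<20: continue
                r=cv2.minAreaRect(P[:,:2].astype(np.float32)*1000)
                print(n,lab,ce[i].round(),st[i,4],"med",np.median(P,0).round(3),"zmax",np.percentile(P[:,2],[2,98]).round(3),"rect",np.round(r[0]),np.round(r[1]),round(r[2],1))
    comps((S<45)&(V>130)&(ht>.02)&(ht<.2)&(abs(W[...,1])<.6),"white")
    comps((H>100)&(H<125)&(S>90)&(ht<.03)&(ht>-.02)&(W[...,0]>.2)&(W[...,0]<.9),"blue",2000)
    comps((ht>.053)&(ht<.07)&(W[...,1]<-.05)&(W[...,1]>-.45)&(W[...,0]>.3)&(W[...,0]<.62),"bartop")
    comps((ht>.03)&(ht<.14)&(W[...,0]<.75)&(W[...,1]>-.12)&(W[...,1]<.35),"tall")
E
```

```text
top white [355.  79.] 145 med [ 0.865 -0.078  0.021] zmax [0.02  0.025] rect [863. -80.] [36. 39.] 87.1
top white [207. 231.] 1213 med [0.479 0.261 0.116] zmax [0.094 0.145] rect [478. 262.] [ 70. 111.] 76.4
top white [229. 326.] 1834 med [0.27  0.228 0.061] zmax [0.051 0.078] rect [273. 224.] [ 90. 128.] 35.5
top white [623. 372.] 760 med [ 0.163 -0.58   0.198] zmax [0.195 0.2  ] rect [ 156. -574.] [107.  51.] 0.1
top blue [440. 240.] 7345 med [ 0.451 -0.267  0.012] zmax [0.008 0.016] rect [ 456. -266.] [224. 198.] 15.7
top bartop [425. 185.] 1233 med [ 0.576 -0.227  0.063] zmax [0.057 0.067] rect [ 577. -229.] [ 31. 223.] 16.0
top tall [235. 124.] 261 med [0.738 0.211 0.062] zmax [0.033 0.112] rect [738. 214.] [40. 24.] 89.5
top tall [329. 135.] 383 med [ 0.698 -0.009  0.07 ] zmax [0.035 0.123] rect [701.  -9.] [49. 35.] 84.1
top tall [289. 218.] 1023 med [0.512 0.087 0.047] zmax [0.039 0.06 ] rect [513.  90.] [102.  70.] 67.4
top tall [209. 233.] 1384 med [0.474 0.258 0.11 ] zmax [0.074 0.136] rect [478. 261.] [ 70. 111.] 77.0
top tall [326. 271.] 232 med [0.387 0.007 0.055] zmax 
[... 1008 characters left out ...]
.] 65 med [ 0.554 -0.118  0.047] zmax [0.031 0.063] rect [ 551. -117.] [20.  5.] 2.4
side tall [307. 262.] 1516 med [0.509 0.091 0.046] zmax [0.032 0.059] rect [512.  93.] [100.  73.] 70.0
side tall [382. 254.] 432 med [0.385 0.017 0.056] zmax [0.031 0.097] rect [386.  16.] [38. 26.] 14.4
side tall [168. 260.] 588 med [0.737 0.221 0.061] zmax [0.032 0.109] rect [736. 219.] [44. 26.] 72.6
side tall [274. 330.] 2612 med [0.465 0.272 0.11 ] zmax [0.061 0.134] rect [476. 266.] [ 62. 109.] 77.6
side tall [586. 347.] 5144 med [0.023 0.063 0.076] zmax [0.032 0.137] rect [28. 37.] [ 92. 195.] 58.4
side tall [393. 369.] 2899 med [0.279 0.222 0.061] zmax [0.04  0.066] rect [278. 218.] [ 71. 114.] 35.9
```

View pics/crop0.png

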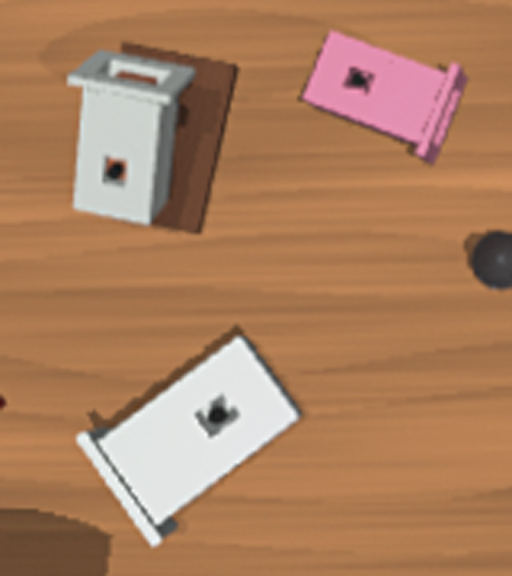

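The crop confirms it: the small white mould is on the sloping rest, with its mouth at the far end and its black pad up. I've now measured the rest, bar and statuettes, so I'll compute the pre-grasp move.

```bash
cat >> h.py <<'E'
from scipy.spatial.transform import Rotation as Ro
from scipy.linalg import logm,expm
D=np.array([np.cos(np.radians(-12.4)),np.sin(np.radians(-12.4)),0])
ORG=np.array([.432,.272,.075]); Z=np.array([0,0,1.])
def axis(t,yaw): y=np.radians(yaw);t=np.radians(t);return np.array([np.sin(t)*np.cos(y),np.sin(t)*np.sin(y),-np.cos(t)])
MZ=np.cos(np.radians(27))*D+np.sin(np.radians(27))*Z
GRIP=ORG+.047*MZ
def pose(p,rpy):
    T=np.eye(4);T[:3,:3]=Ro.from_euler("xyz",rpy,degrees=True).as_matrix();T[:3,3]=p;return T
def row(p,rpy,N,spin=None):
    "one equal row (scaled) to be sent N times to bring the TCP to the pose"
    s=get_state();A=pose(s["tcp_pos"],s["eef_rot"])
    L=np.real(logm(np.linalg.inv(A)@pose(p,rpy)))
    E=expm(L/N);w=Ro.from_matrix(E[:3,:3]).as_rotvec(degrees=True)
    print(N,"x shift",E[:3,3].round(4),"turn",(w/90).round(4),"mm/row %.1f deg/row %.1f"%(1e3*np.linalg.norm(E[:3,3]),np.linalg.norm(w)))
E
python3 -c "
from h import *
print(GRIP); row(GRIP-.12*axis(37,-12.4),[180,-37,-12.4],15)"
```

```text
[0.4729004  0.26300746 0.09633755]
15 x shift [0.0131 0.0185 0.0076] turn [ 0.0031  0.0273 -0.0092] mm/row 23.9 deg/row 2.6
```

Request:
apply_moves([
  [1,0.0131,0.0185,0.0076,0.0031,0.0273,-0.0092],
  [1,0.0131,0.0185,0.0076,0.0031,0.0273,-0.0092],
  [1,0.0131,0.0185,0.0076,0.0031,0.0273,-0.0092],
  [1,0.0131,0.0185,0.0076,0.0031,0.0273,-0.0092],
  [1,0.0131,0.0185,0.0076,0.0031,0.0273,-0.0092],
  [1,0.0131,0.0185,0.0076,0.0031,0.0273,-0.0092],
  [1,0.0131,0.0185,0.0076,0.0031,0.0273,-0.0092],
  [1,0.0131,0.0185,0.0076,0.0031,0.0273,-0.0092],
  [1,0.0131,0.0185,0.0076,0.0031,0.0273,-0.0092],
  [1,0.0131,0.0185,0.0076,0.0031,0.0273,-0.0092],
  [1,0.0131,0.0185,0.0076,0.0031,0.0273,-0.0092],
  [1,0.0131,0.0185,0.0076,0.0031,0.0273,-0.0092],
  [1,0.0131,0.0185,0.0076,0.0031,0.0273,-0.0092],
  [1,0.0131,0.0185,0.0076,0.0031,0.0273,-0.0092],
  [1,0.0131,0.0185,0.0076,0.0031,0.0273,-0.0092],
  [1,0,0,0,0,0,0],
], newtons=50)

```text
time_s: 1.43
tcp_pos: [0.4061, 0.2862, 0.2037]
eef_rot: [179.4, -36.6, -12.5]
contact_force: [-0.2, -0.4, -0.2]
gripper_width: 0.0879
gripper_force: 0.0
```

```bash
python3 -c "
from h import *
s=get_state();print(s['tcp_pos'],s['eef_rot'],s['joints'].round(1))
c=capture('wrist');cv2.imwrite('pics/w1.png',c['frame'][...,::-1])
W=cloud(c);hsv=cv2.cvtColor(c['frame'],cv2.COLOR_RGB2HSV)
m=(hsv[...,1]<45)&(hsv[...,2]>120)&np.isfinite(W[...,2])&(np.linalg.norm(W-GRIP,axis=-1)<.09)
P=W[m];q=P-ORG
n=np.cross(MZ,np.array([-D[1],D[0],0]));n*=np.sign(n[2]);y=np.array([-D[1],D[0],0])
Q=np.c_[q@MZ,q@y,q@n]
up=Q[abs(Q[:,2]-.021)<.006]
print(len(P),'upper face: along',np.percentile(up[:,0],[1,99]).round(4),'across',np.percentile(up[:,1],[1,99]).round(4),'n',np.median(up[:,2]).round(4))
for a in (.02,.05,.08):
  g=up[abs(up[:,0]-a)<.008];print(a,np.percentile(g[:,1],[2,98]).round(4),np.median(g[:,2]).round(4))
row(GRIP-.06*axis(37,-12.4),[180,-37,-12.4],5)
"
```

```text
[0.40614144 0.2862078  0.20374089] [179.41644803 -36.55106175 -12.49060247] [ 76.1  -0.6 -58.2  54.4 -47.1 -42.3]
7993 upper face: along [0.003 0.098] across [-0.0288  0.0246] n 0.0194
0.02 [-0.0278  0.0235] 0.0194
0.05 [-0.0283  0.0239] 0.0194
0.08 [-0.0279  0.0236] 0.0194
5 x shift [-0.0014  0.0016  0.0135] turn [ 0.0015  0.0013 -0.0002] mm/row 13.7 deg/row 0.2
```

View pics/w1.png

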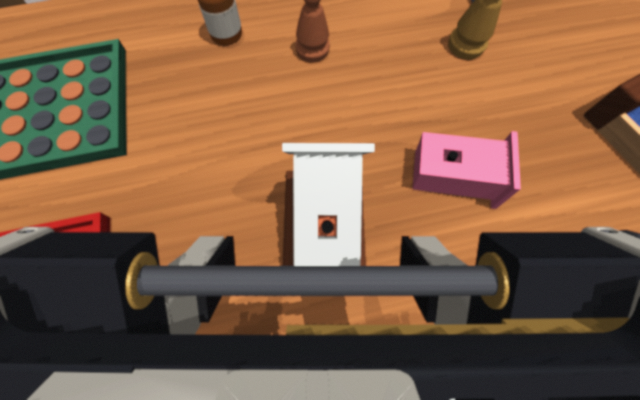

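Wrist view: the mould is centred between the fingers (columns 293-363, pad at (327,227)) and the flange is at row 148. j3 is near its limit, so I'll use a little less tilt.

```bash
sed -i 's/^GRIP=.*/GRIP=ORG+.047*MZ-.0015*np.array([-D[1],D[0],0])/' h.py; python3 -c "
from h import *
row(GRIP-.05*axis(33,-12.4),[180,-33,-12.4],6)
print((np.array([0,0,.05])/3).round(4))"
```

```text
6 x shift [-0.0002  0.0016  0.013 ] turn [ 0.0012 -0.0063 -0.0002] mm/row 13.1 deg/row 0.6
[0.     0.     0.0167]
```

Request:
apply_moves([
  [1,-0.0002,0.0016,0.013,0.0012,-0.0063,-0.0002],
  [1,-0.0002,0.0016,0.013,0.0012,-0.0063,-0.0002],
  [1,-0.0002,0.0016,0.013,0.0012,-0.0063,-0.0002],
  [1,-0.0002,0.0016,0.013,0.0012,-0.0063,-0.0002],
  [1,-0.0002,0.0016,0.013,0.0012,-0.0063,-0.0002],
  [1,-0.0002,0.0016,0.013,0.0012,-0.0063,-0.0002],
  [1,0,0,0,0,0,0],
  [1,0,0,0,0,0,0],
])

```text
time_s: 2.15
tcp_pos: [0.4514, 0.2807, 0.152]
eef_rot: [178.7, -32.0, -12.4]
contact_force: [1.4, 0.2, 0.1]
gripper_width: 0.0879
gripper_force: 0.0
```

```bash
python3 -c "
from h import *
s=get_state();print(s['tcp_pos'],s['eef_rot'],s['joints'].round(1))
row(GRIP,[180,-33,-12.4],5)"
```

```text
[0.45135411 0.28074053 0.15198699] [178.67020834 -31.95891561 -12.36264467] [ 63.2   5.5 -58.2  61.9 -36.  -40.5]
5 x shift [-0.0018  0.0027  0.0121] turn [0.0029 0.0023 0.0001] mm/row 12.5 deg/row 0.3
```

```bash
python3 -c "
from h import *
row(GRIP-.035*axis(27,-12.4),[180,-27,-12.4],5)"
```

```text
5 x shift [-0.0009  0.0028  0.0052] turn [ 0.0029 -0.011  -0.0001] mm/row 5.9 deg/row 1.0
```

Request:
apply_moves([
  [1,-0.0009,0.0028,0.0052,0.0029,-0.011,0],
  [1,-0.0009,0.0028,0.0052,0.0029,-0.011,0],
  [1,-0.0009,0.0028,0.0052,0.0029,-0.011,0],
  [1,-0.0009,0.0028,0.0052,0.0029,-0.011,0],
  [1,-0.0009,0.0028,0.0052,0.0029,-0.011,0],
  [1,0,0,0,0,0,0],
  [1,0,0,0,0,0,0],
])

```text
time_s: 2.73
tcp_pos: [0.4585, 0.2664, 0.1302]
eef_rot: [180.0, -26.9, -12.5]
contact_force: [0.6, 1.1, -0.4]
gripper_width: 0.0876
gripper_force: 0.0
```

```bash
python3 -c "
from h import *
s=get_state();print(s['tcp_pos'],s['eef_rot'],s['joints'].round(1))
row(GRIP,[180,-27,-12.4],4)"
```

```text
[0.45851054 0.26639384 0.13017201] [179.97785665 -26.91505115 -12.47196004] [ 58.4   6.2 -58.2  59.5 -29.8 -34.6]
4 x shift [-0.0005  0.0004  0.0092] turn [ 0.0002  0.0002 -0.0002] mm/row 9.2 deg/row 0.0
```

Request:
apply_moves([
  [1,-0.0005,0.0004,0.0092,0,0,0],
  [1,-0.0005,0.0004,0.0092,0,0,0],
  [1,-0.0005,0.0004,0.0092,0,0,0],
  [1,-0.0005,0.0004,0.0092,0,0,0],
  [1,0,0,0,0,0,0],
  [1,0,0,0,0,0,0],
])

```text
time_s: 3.23
tcp_pos: [0.478, 0.2687, 0.1048]
eef_rot: [179.3, -26.3, -12.4]
contact_force: [-0.9, 0.4, -0.0]
gripper_width: 0.0874
gripper_force: 0.0
```

```bash
python3 -c "
from h import *
s=get_state();print(s['tcp_pos'],s['eef_rot'],s['joints'].round(1),s['contact_force'])
row(GRIP,[180,-27,-12.4],1)"
```

```text
[0.4779742  0.26868775 0.10476946] [179.28994017 -26.25973787 -12.42817257] [ 53.3   9.9 -58.2  66.8 -26.4 -37.9] [-0.88171101  0.39784143 -0.02149867]
1 x shift [-0.0071  0.0081  0.006 ] turn [ 0.008   0.0082 -0.0002] mm/row 12.3 deg/row 1.0
```

```bash
python3 -c "
from h import *
row(GRIP,[180,-21,-12.4],4)"
```

```text
4 x shift [-0.0017  0.002   0.0016] turn [ 0.002  -0.0146 -0.0002] mm/row 3.1 deg/row 1.3
```

Request:
apply_moves([
  [1,-0.0017,0.002,0.0016,0.002,-0.0146,0],
  [1,-0.0017,0.002,0.0016,0.002,-0.0146,0],
  [1,-0.0017,0.002,0.0016,0.002,-0.0146,0],
  [1,-0.0017,0.002,0.0016,0.002,-0.0146,0],
  [1,0,0,0,0,0,0],
  [1,0,0,0,0,0,0],
])

```text
time_s: 3.73
tcp_pos: [0.4726, 0.2627, 0.097]
eef_rot: [-179.9, -21.1, -12.4]
contact_force: [-0.5, 0.7, 0.2]
gripper_width: 0.0877
gripper_force: 0.0
```

```bash
python3 -c "
from h import *
s=get_state();print(s['tcp_pos'],s['eef_rot'],s['joints'].round(1),s['contact_force'])
row(GRIP,[180,-21,-12.4],2)"
```

```text
[0.4725526  0.26266536 0.09696848] [-179.87060806  -21.06032783  -12.44173957] [ 55.2  10.1 -55.3  51.7 -25.  -25.1] [-0.4696513   0.68167141  0.16527266]
2 x shift [0.     0.0005 0.0003] turn [-0.0006 -0.0003 -0.0002] mm/row 0.6 deg/row 0.1
```

Request:
apply_moves([
  [0,0,0,0,0,0,0],
  [0,0,0,0,0,0,0],
  [0,0,0,0,0,0,0],
  [0,0,0,0,0,0,0],
  [0,0,0,0,0,0,0],
  [0,0,0,0,0,0,0],
], newtons=50)

```text
time_s: 4.23
tcp_pos: [0.4727, 0.262, 0.0964]
eef_rot: [-179.9, -21.0, -12.4]
contact_force: [-0.8, 0.0, 1.7]
gripper_width: 0.0536
gripper_force: 50.0
```

Request:
apply_moves([
  [0,0.0036,0,-0.0093,0,0,0],
  [0,0.0036,0,-0.0093,0,0,0],
  [0,0.0036,0,-0.0093,0,0,0],
  [0,0.0036,0,-0.0093,0,0,0],
  [0,0.0036,0,-0.0093,0,0,0],
  [0,0.0036,0,-0.0093,0,0,0],
  [0,0.0036,0,-0.0093,0,0,0],
  [0,0.0036,0,-0.0093,0,0,0],
  [0,0,0,0,0,0,0],
])

```text
time_s: 4.98
tcp_pos: [0.4731, 0.2625, 0.1775]
eef_rot: [-179.8, -21.0, -12.5]
contact_force: [1.0, 1.0, -2.3]
gripper_width: 0.0539
gripper_force: 50.0
```

```bash
python3 -c "
from h import *
s=get_state();print(s['joints'].round(1))
row([.50,.2,.27],[180,0,-40],10)"
```

```text
[ 60.6   4.1 -45.8  33.4 -38.5  -9.2]
10 x shift [ 0.0069  0.0043 -0.0082] turn [-0.0058 -0.0229  0.0303] mm/row 11.5 deg/row 3.5
```

Request:
apply_moves([
  [0,0.0069,0.0043,-0.0082,-0.0058,-0.0229,0.0303],
  [0,0.0069,0.0043,-0.0082,-0.0058,-0.0229,0.0303],
  [0,0.0069,0.0043,-0.0082,-0.0058,-0.0229,0.0303],
  [0,0.0069,0.0043,-0.0082,-0.0058,-0.0229,0.0303],
  [0,0.0069,0.0043,-0.0082,-0.0058,-0.0229,0.0303],
  [0,0.0069,0.0043,-0.0082,-0.0058,-0.0229,0.0303],
  [0,0.0069,0.0043,-0.0082,-0.0058,-0.0229,0.0303],
  [0,0.0069,0.0043,-0.0082,-0.0058,-0.0229,0.0303],
  [0,0.0069,0.0043,-0.0082,-0.0058,-0.0229,0.0303],
  [0,0.0069,0.0043,-0.0082,-0.0058,-0.0229,0.0303],
  [0,0,0,0,0,0,0],
])

```text
time_s: 5.9
tcp_pos: [0.5011, 0.1985, 0.2696]
eef_rot: [179.9, 0.1, -40.3]
contact_force: [1.1, 0.4, -3.3]
gripper_width: 0.0535
gripper_force: 50.0
```

```bash
python3 -c "
from h import *
s=get_state();print(s['joints'].round(1))
row([.53,-.2,.27],[180,0,-140],20)"
```

```text
[ 42.4   6.9 -14.3  -0.  -69.    7.3]
20 x shift [ 0.0227 -0.0007 -0.    ] turn [ 0.0001 -0.      0.0554] mm/row 22.7 deg/row 5.0
```

```bash
python3 -c "
from h import *
row([.57,-.25,.27],[180,0,-152],19)"
```

```text
19 x shift [ 0.0275 -0.0058 -0.    ] turn [ 0.0001 -0.      0.0653] mm/row 28.1 deg/row 5.9
```

Request:
apply_moves([
  [0,0.0275,-0.0058,0,0,0,0.0653],
  [0,0.0275,-0.0058,0,0,0,0.0653],
  [0,0.0275,-0.0058,0,0,0,0.0653],
  [0,0.0275,-0.0058,0,0,0,0.0653],
  [0,0.0275,-0.0058,0,0,0,0.0653],
  [0,0.0275,-0.0058,0,0,0,0.0653],
  [0,0.0275,-0.0058,0,0,0,0.0653],
  [0,0.0275,-0.0058,0,0,0,0.0653],
  [0,0.0275,-0.0058,0,0,0,0.0653],
  [0,0.0275,-0.0058,0,0,0,0.0653],
  [0,0.0275,-0.0058,0,0,0,0.0653],
  [0,0.0275,-0.0058,0,0,0,0.0653],
  [0,0.0275,-0.0058,0,0,0,0.0653],
  [0,0.0275,-0.0058,0,0,0,0.0653],
  [0,0.0275,-0.0058,0,0,0,0.0653],
  [0,0.0275,-0.0058,0,0,0,0.0653],
  [0,0.0275,-0.0058,0,0,0,0.0653],
  [0,0.0275,-0.0058,0,0,0,0.0653],
  [0,0.0275,-0.0058,0,0,0,0.0653],
  [0,0,0,0,0,0,0],
])

```text
time_s: 7.57
tcp_pos: [0.5667, -0.2512, 0.2682]
eef_rot: [180.0, -0.3, -152.2]
contact_force: [0.1, 1.2, -3.9]
gripper_width: 0.0537
gripper_force: 50.0
```

```bash
python3 -c "
from h import *
s=get_state();print(s['joints'].round(1))
row([.59,-.26,.22],[180,52,-152],12)"
```

```text
[ -5.8  14.7  -4.6   0.1 -70.9 -56.5]
12 x shift [ 0.0004 -0.0016  0.0044] turn [-0.0001 -0.0484 -0.0002] mm/row 4.7 deg/row 4.4
```

Request:
apply_moves([
  [0,0.0004,-0.0016,0.0044,0,-0.0484,0],
  [0,0.0004,-0.0016,0.0044,0,-0.0484,0],
  [0,0.0004,-0.0016,0.0044,0,-0.0484,0],
  [0,0.0004,-0.0016,0.0044,0,-0.0484,0],
  [0,0.0004,-0.0016,0.0044,0,-0.0484,0],
  [0,0.0004,-0.0016,0.0044,0,-0.0484,0],
  [0,0.0004,-0.0016,0.0044,0,-0.0484,0],
  [0,0.0004,-0.0016,0.0044,0,-0.0484,0],
  [0,0.0004,-0.0016,0.0044,0,-0.0484,0],
  [0,0.0004,-0.0016,0.0044,0,-0.0484,0],
  [0,0.0004,-0.0016,0.0044,0,-0.0484,0],
  [0,0.0004,-0.0016,0.0044,0,-0.0484,0],
  [0,0,0,0,0,0,0],
  [0,0,0,0,0,0,0],
])

```text
time_s: 8.73
tcp_pos: [0.5921, -0.2588, 0.218]
eef_rot: [179.6, 51.9, -152.2]
contact_force: [-0.2, -1.2, -3.1]
gripper_width: 0.0538
gripper_force: 50.0
```

```bash
python3 -c "
from h import *
s=get_state();print(s['joints'].round(1),s['tcp_pos'],s['eef_rot'])
row([.5925,-.2616,.21],[180,52,-152],2)
c=capture('side');f=c['frame'][60:260,240:520];cv2.imwrite('pics/s2.png',cv2.resize(f,None,fx=2.5,fy=2.5)[...,::-1])
c=capture('top');W=cloud(c);hsv=cv2.cvtColor(c['frame'],cv2.COLOR_RGB2HSV)
print('ok')"
```

```text
[-37.9  15.1  -9.1 -59.  -57.2   6.3] [ 0.59207107 -0.25878217  0.21802146] [ 179.64283239   51.90256431 -152.16161833]
2 x shift [ 0.0034 -0.0014  0.0021] turn [ 0.0013 -0.0005 -0.0006] mm/row 4.3 deg/row 0.1
ok
```

View pics/s2.png

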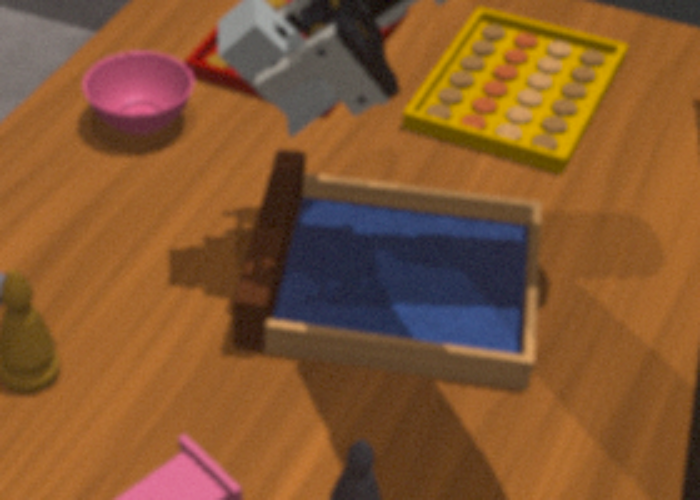

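The mould is held mouth down above the bar, with its closed end at (250,35) in the crop. Now the first knock.

Request:
apply_moves([
  [0,0.0276,0,0.0216,0,0,0],
  [0,0.0276,0,0.0216,0,0,0],
  [0,0.0276,0,0.0216,0,0,0],
  [0,0,0,0,0,0,0],
], newtons=60)

```text
time_s: 9.17
tcp_pos: [0.5951, -0.2562, 0.1124]
eef_rot: [179.8, 52.1, -151.8]
contact_force: [-0.7, -0.1, -3.1]
gripper_width: 0.0536
gripper_force: 60.0
```

```bash
python3 -c "
from h import *
s=get_state();print(s['joints'].round(1),s['tcp_pos'],s['eef_rot'],s['contact_force'],s['moment'],s['qd'])
c=capture('side');f=c['frame'][60:260,240:520];cv2.imwrite('pics/s3.png',cv2.resize(f,None,fx=2.5,fy=2.5)[...,::-1])
"
```

```text
[-40.   24.1 -12.1 -66.1 -53.4  20.5] [ 0.5950507  -0.25621852  0.11237202] [ 179.78831054   52.08909883 -151.81746159] [-0.71970079 -0.09715866 -3.0740143 ] [-1.61757374  2.99466222  0.01306371] [ 0.66032277 -3.52513827  0.49321787  5.5794479  -1.4901991  -7.36997945]
```

View pics/s3.png

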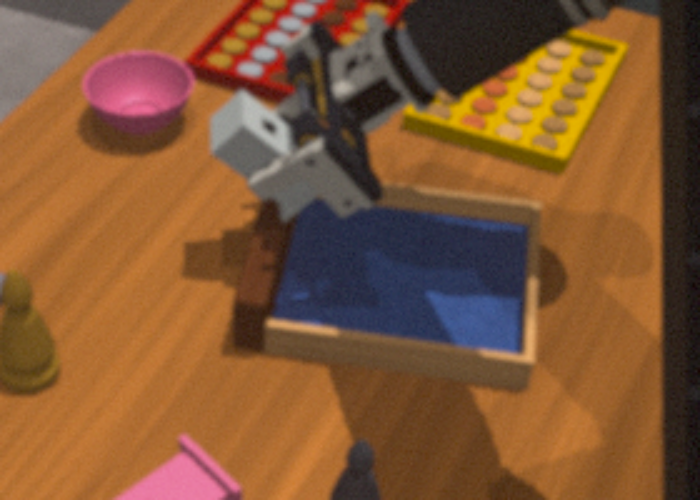

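Request:
apply_moves([
  [0,0.0016,0,0.0012,0,0,0],
  [0,0.0016,0,0.0012,0,0,0],
  [0,0,0,0,0,0,0],
])

```text
time_s: 9.47
tcp_pos: [0.5945, -0.2571, 0.1129]
eef_rot: [-179.8, 52.2, -151.5]
contact_force: [0.7, -0.1, -2.9]
gripper_width: 0.0536
gripper_force: 60.0
```

```bash
python3 -c "
from h import *
s=get_state();print(s['tcp_pos'],s['eef_rot'],s['contact_force'])
c=capture('top');W=cloud(c);hsv=cv2.cvtColor(c['frame'],cv2.COLOR_RGB2HSV)
R=pose(s['tcp_pos'],s['eef_rot']);Q=(W-R[:3,3])@R[:3,:3]
m=(hsv[...,1]<60)&(hsv[...,2]>90)&(np.linalg.norm(Q,axis=-1)<.1)
v,u=np.nonzero(m);print(len(u),u.min(),u.max(),v.min(),v.max())
P=Q[m];print('tool frame pct',np.percentile(P,[1,10,50,90,99],axis=0).round(3).tolist())
f=c['frame'][130:290,350:550];cv2.imwrite('pics/t3.png',cv2.resize(f,None,fx=3.5,fy=3.5)[...,::-1])
"
```

```text
[ 0.59446001 -0.25707591  0.11286431] [-179.80830018   52.1595183  -151.46497102] [ 0.6882645  -0.12489805 -2.93631365]
1430 419 489 144 207
tool frame pct [[-0.06, -0.08, -0.095], [-0.056, -0.025, -0.062], [-0.029, 0.004, -0.018], [0.0, 0.032, 0.012], [0.033, 0.063, 0.024]]
```

View pics/t3.png

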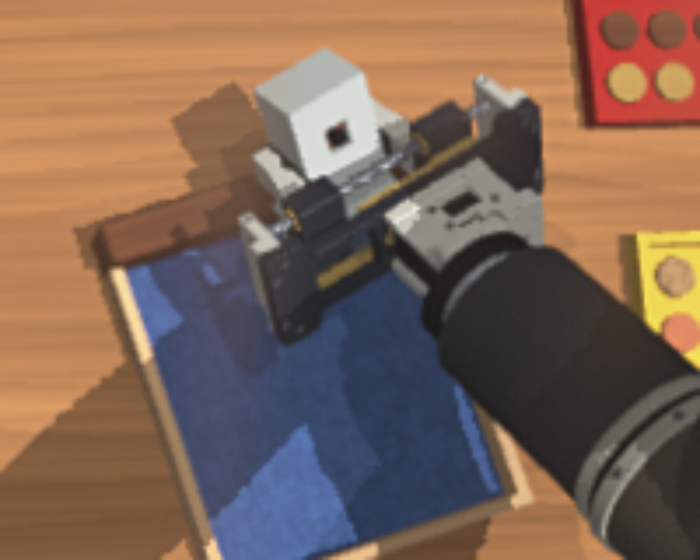

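Top view: the closed end with its pad at (337,133) points up over the bar, and the rim is out of sight beneath the gripper. There is no contact yet, so the rim sits higher than I expected. I'll back up and knock deeper.

Request:
apply_moves([
  [0,-0.0177,0,-0.0139,0,0,0],
  [0,-0.0177,0,-0.0139,0,0,0],
  [0,-0.0177,0,-0.0139,0,0,0],
  [0,-0.0177,0,-0.0139,0,0,0],
  [0,0.0049,0,-0.0063,0,0,0],
  [0,0,0,0,0,0,0],
  [0,0.0268,0,0.0209,0,0,0],
  [0,0.0268,0,0.0209,0,0,0],
  [0,0.0268,0,0.0209,0,0,0],
])

```text
time_s: 10.27
tcp_pos: [0.588, -0.2608, 0.1011]
eef_rot: [-179.7, 52.4, -151.4]
contact_force: [-2.0, 6.3, 47.9]
gripper_width: 0.0536
gripper_force: 60.0
```

```bash
python3 -c "
from h import *
s=get_state();print(s['tcp_pos'],s['eef_rot'],s['contact_force'],s['qd'].round(1))"
```

```text
[ 0.58804474 -0.26083398  0.10113614] [-179.71888596   52.38108748 -151.4390478 ] [-1.96644865  6.32919586 47.92091717] [ -9.   36.3  -3.5 -32.    5.8  55.3]
```

Request:
apply_moves([
  [0,-0.0221,0,-0.0172,0,0,0],
  [0,-0.0221,0,-0.0172,0,0,0],
  [0,-0.0221,0,-0.0172,0,0,0],
  [0,0,0,0,0,0,0],
  [0,0,0,0,0,0,0],
])

```text
time_s: 10.68
tcp_pos: [0.5873, -0.2615, 0.1852]
eef_rot: [-179.7, 52.2, -151.5]
contact_force: [0.6, 0.1, -2.5]
gripper_width: 0.0538
gripper_force: 59.7
```

```bash
cat > look.py <<'E'
from h import *
import sys
s=get_state();print(s['tcp_pos'].round(4),s['eef_rot'].round(1),s['contact_force'].round(1))
R=pose(s['tcp_pos'],s['eef_rot'])
for n in ('side','top'):
    c=capture(n);W=cloud(c);hsv=cv2.cvtColor(c['frame'],cv2.COLOR_RGB2HSV)
    inr=(W[...,0]>.3)&(W[...,0]<.7)&(W[...,1]>-.42)&(W[...,1]<-.1)
    m=(hsv[...,0]<16)&(hsv[...,1]>110)&(hsv[...,2]>90)&inr
    k,L,st,ce=cv2.connectedComponentsWithStats(m.astype(np.uint8))
    for i in range(1,k):
        if st[i,4]>12:
            P=W[L==i];print(n,'terra',ce[i].round(),st[i,4],np.nanmedian(P,0).round(3),np.nanmedian(c['frame'][L==i],0))
    Q=(W-R[:3,3])@R[:3,:3]
    m=(hsv[...,1]<40)&(hsv[...,2]>130)&(np.linalg.norm(Q,axis=-1)<.1)
    P=Q[m];print(n,'white',len(P),np.percentile(P,[1,50,99],axis=0).round(3).tolist())
E
python3 look.py
```

```text
[ 0.5873 -0.2615  0.1852] [-179.7   52.2 -151.5] [ 0.6  0.1 -2.5]
side terra [346. 110.] 15 [ 0.58  -0.218  0.176] [144.  97.  66.]
side terra [377. 181.] 8182 [ 0.496 -0.172  0.001] [140.  88.  43.]
side terra [379. 114.] 24 [ 0.5   -0.205  0.199] [138.   98.5  66. ]
side white 460 [[-0.073, -0.03, -0.03], [-0.053, 0.005, -0.017], [-0.011, 0.044, 0.019]]
top terra [480. 148.] 366 [ 0.68  -0.389  0.001] [197. 138.  94.]
top terra [411. 228.] 7678 [ 0.473 -0.163  0.001] [168. 118.  78.]
top terra [521. 173.] 13 [ 0.562 -0.382  0.229] [136. 101.  75.]
top terra [465. 245.] 458 [ 0.436 -0.314  0.05 ] [110.  69.  52.]
top terra [513. 256.] 13 [ 0.398 -0.311  0.318] [107.  78.  56.]
top terra [528. 271.] 15 [ 0.371 -0.326  0.338] [117.  84.  59.]
top terra [552. 306.] 15 [ 0.337 -0.216  0.633] [125.  89.  62.]
top white 1304 [[-0.071, -0.041, -0.095], [-0.038, 0.002, -0.019], [0.018, 0.044, 0.023]]
```

```bash
cat > fit.py <<'E'
from h import *
def normals(W):
    W=np.dstack([cv2.medianBlur(W[...,i].astype(np.float32),5) for i in range(3)])
    a=np.roll(W,-3,1)-np.roll(W,3,1);b=np.roll(W,-3,0)-np.roll(W,3,0)
    n=np.cross(a,b);return n/np.linalg.norm(n,axis=-1,keepdims=True)
s=get_state();R=pose(s['tcp_pos'],s['eef_rot'])
for n in('top','side'):
    c=capture(n);W=cloud(c);hsv=cv2.cvtColor(c['frame'],cv2.COLOR_RGB2HSV)
    N=normals(W)@R[:3,:3];Q=(W-R[:3,3])@R[:3,:3]
    N*=-np.sign(np.sum((W-c['T'][:3,3])*(N@R[:3,:3].T),-1,keepdims=True))
    m=(hsv[...,1]<45)&(hsv[...,2]>110)&(np.linalg.norm(Q,axis=-1)<.09)&(abs(Q[...,1])<.033)
    for lab,d in(('end',[-1,0,0]),('face',[0,0,-1])):
        k=m&(N@np.array(d)>.85);P=Q[k]
        if len(P)<30: print(n,lab,len(P));continue
        mid=np.median(P,0);U=np.linalg.svd(P[np.linalg.norm(P-mid,axis=1)<.03]-mid)[2][2];U*=np.sign(U@d)
        print(n,lab,len(P),'mid',mid.round(4),'normal',U.round(3),'off %.4f'%(mid@U),'pct',np.percentile(P,[3,97],axis=0).round(3).tolist())
E
python3 fit.py
```

```text
top end 221 mid [-0.0683  0.0053 -0.0036] normal [-0.974 -0.005  0.225] off 0.0658 pct [[-0.074, -0.02, -0.032], [-0.007, 0.028, 0.015]]
top face 540 mid [-0.0362 -0.0013 -0.0231] normal [-0.26   0.009 -0.966] off 0.0317 pct [[-0.067, -0.022, -0.036], [0.009, 0.022, -0.015]]
side end 164 mid [-0.0677  0.0077 -0.0006] normal [-0.969  0.028  0.246] off 0.0656 pct [[-0.072, -0.022, -0.03], [-0.01, 0.031, 0.015]]
side face 226 mid [-0.0411  0.0075 -0.022 ] normal [-0.245 -0.    -0.97 ] off 0.0314 pct [[-0.065, -0.023, -0.029], [-0.015, 0.028, -0.016]]
```

Request:
apply_moves([
  [0,0,0,0,0,-0.0445,0],
  [0,0,0,0,0,-0.0445,0],
  [0,0,0,0,0,0,0],
  [0,0.0257,0,0.0148,0,0,0],
  [0,0.0257,0,0.0148,0,0,0],
  [0,0.0257,0,0.0148,0,0,0],
  [0,-0.0257,0,-0.0148,0,0,0],
  [0,-0.0257,0,-0.0148,0,0,0],
  [0,-0.0257,0,-0.0148,0,0,0],
  [0,0,0,0,0,0,0],
  [0,0,0,0,0,0,0],
])

```text
time_s: 11.8
tcp_pos: [0.5874, -0.2619, 0.1856]
eef_rot: [-179.6, 60.2, -151.3]
contact_force: [0.3, 0.7, -2.3]
gripper_width: 0.0535
gripper_force: 74.6
```

```bash
cat >> fit.py <<'E'
    TO=np.array([.4636,-.2605,0]);a=np.radians(16);B=np.array([[np.cos(a),-np.sin(a),0],[np.sin(a),np.cos(a),0],[0,0,1]])
    X=(W-TO)@B;H=hsv[...,0].astype(int)
    k=(abs(X[...,1])<.1)&(X[...,0]>-.12)&(X[...,0]<.1)&(X[...,2]>.016)&(X[...,2]<.06)&((H<25)|(H>165))
    print(n,'not blue in tray',k.sum(),np.nanmedian(X[k],0).round(3),np.nanmedian(c['frame'][k],0))
print(s['tcp_pos'].round(4),s['eef_rot'].round(1),s['contact_force'].round(2))
E
python3 fit.py
```

```text
top end 282 mid [-0.0741  0.004  -0.0078] normal [-0.979 -0.033  0.203] off 0.0708 pct [[-0.078, -0.02, -0.036], [-0.01, 0.031, 0.009]]
top face 600 mid [-0.0342 -0.0002 -0.0308] normal [-0.216  0.001 -0.976] off 0.0375 pct [[-0.073, -0.022, -0.063], [0.013, 0.023, -0.022]]
top not blue in tray 556 [-0.061 -0.043  0.038] [116.  72.  54.]
side end 198 mid [-0.0722  0.0077 -0.0067] normal [-0.982  0.008  0.191] off 0.0697 pct [[-0.077, -0.021, -0.036], [-0.008, 0.032, 0.012]]
side face 215 mid [-0.0469  0.0047 -0.0273] normal [-0.208 -0.007 -0.978] off 0.0364 pct [[-0.072, -0.022, -0.034], [-0.016, 0.029, -0.022]]
side not blue in tray 647 [-0.058 -0.04   0.036] [96. 52. 33.]
[ 0.5874 -0.2619  0.1856] [-179.6   60.2 -151.3] [ 0.31  0.66 -2.29]
```

```bash
python3 -c "
from h import *
c=capture('side');d=capture('top')
a=cv2.resize(c['frame'][100:220,320:480],None,fx=2.5,fy=2.5);b=cv2.resize(d['frame'][160:310,370:510],(280,300))
cv2.imwrite('pics/s4.png',np.hstack([a,b])[...,::-1])"
```

```text
(no output)
```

View pics/s4.png

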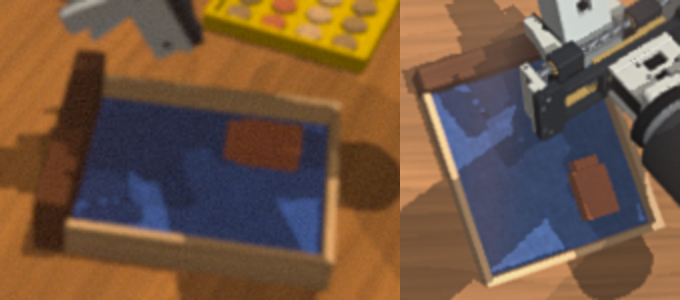

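Both views show the tablet flat on the blue floor, at (263,143) on the left and (593,190) on the right, so it is out of the mould. Now I'll take the empty mould back by reversing the path.

```bash
python3 -c "
from h import *
row([.57,-.25,.28],[180,0,-152],10)"
```

```text
10 x shift [-0.0047  0.0018 -0.0091] turn [0.0003 0.0668 0.0002] mm/row 10.4 deg/row 6.0
```

Request:
apply_moves([
  [0,-0.0047,0.0018,-0.0091,0.0003,0.0668,0.0002],
  [0,-0.0047,0.0018,-0.0091,0.0003,0.0668,0.0002],
  [0,-0.0047,0.0018,-0.0091,0.0003,0.0668,0.0002],
  [0,-0.0047,0.0018,-0.0091,0.0003,0.0668,0.0002],
  [0,-0.0047,0.0018,-0.0091,0.0003,0.0668,0.0002],
  [0,-0.0047,0.0018,-0.0091,0.0003,0.0668,0.0002],
  [0,-0.0047,0.0018,-0.0091,0.0003,0.0668,0.0002],
  [0,-0.0047,0.0018,-0.0091,0.0003,0.0668,0.0002],
  [0,-0.0047,0.0018,-0.0091,0.0003,0.0668,0.0002],
  [0,-0.0047,0.0018,-0.0091,0.0003,0.0668,0.0002],
  [0,0,0,0,0,0,0],
])

```text
time_s: 12.92
tcp_pos: [0.5719, -0.2484, 0.2808]
eef_rot: [-179.8, -0.4, -151.8]
contact_force: [0.9, -0.7, -2.3]
gripper_width: 0.054
gripper_force: 74.7
```

```bash
python3 -c "
from h import *
row([.50,.2,.27],[180,0,-40],19)"; python3 fit.py
```

```text
19 x shift [-0.0268  0.0087  0.0005] turn [ 0.0001 -0.0002 -0.0654] mm/row 28.2 deg/row 5.9
top end 89 mid [-0.0523  0.008  -0.0243] normal [-0.067  0.269 -0.961] off 0.0290 pct [[-0.077, -0.025, -0.05], [0.013, 0.027, 0.006]]
top face 350 mid [-0.0581 -0.0006 -0.027 ] normal [-0.164  0.001 -0.986] off 0.0362 pct [[-0.071, -0.02, -0.039], [-0.005, 0.022, -0.021]]
top not blue in tray 553 [-0.061 -0.043  0.037] [241. 162. 117.]
side end 7
side face 61 mid [-0.0629 -0.0077 -0.0257] normal [-0.195  0.004 -0.981] off 0.0374 pct [[-0.071, -0.022, -0.03], [-0.043, 0.022, -0.023]]
side not blue in tray 644 [-0.057 -0.041  0.035] [116.  75.  48.]
[ 0.5719 -0.2484  0.2808] [-179.8   -0.4 -151.8] [ 0.87 -0.72 -2.29]
```

Request:
apply_moves([
  [0,-0.0268,0.0087,0.0005,0,0,-0.0654],
  [0,-0.0268,0.0087,0.0005,0,0,-0.0654],
  [0,-0.0268,0.0087,0.0005,0,0,-0.0654],
  [0,-0.0268,0.0087,0.0005,0,0,-0.0654],
  [0,-0.0268,0.0087,0.0005,0,0,-0.0654],
  [0,-0.0268,0.0087,0.0005,0,0,-0.0654],
  [0,-0.0268,0.0087,0.0005,0,0,-0.0654],
  [0,-0.0268,0.0087,0.0005,0,0,-0.0654],
  [0,-0.0268,0.0087,0.0005,0,0,-0.0654],
  [0,-0.0268,0.0087,0.0005,0,0,-0.0654],
  [0,-0.0268,0.0087,0.0005,0,0,-0.0654],
  [0,-0.0268,0.0087,0.0005,0,0,-0.0654],
  [0,-0.0268,0.0087,0.0005,0,0,-0.0654],
  [0,-0.0268,0.0087,0.0005,0,0,-0.0654],
  [0,-0.0268,0.0087,0.0005,0,0,-0.0654],
  [0,-0.0268,0.0087,0.0005,0,0,-0.0654],
  [0,-0.0268,0.0087,0.0005,0,0,-0.0654],
  [0,-0.0268,0.0087,0.0005,0,0,-0.0654],
  [0,-0.0268,0.0087,0.0005,0,0,-0.0654],
  [0,0,0,0,0,0,0],
])

```text
time_s: 14.68
tcp_pos: [0.4948, 0.1992, 0.27]
eef_rot: [-180.0, -0.0, -39.8]
contact_force: [0.1, 0.1, -2.1]
gripper_width: 0.0538
gripper_force: 74.7
```

```bash
cat >> h.py <<'E'
Y=np.array([-D[1],D[0],0]);MX=np.cross(Y,MZ)
SEAT=ORG-.0015*Y+.070*MZ+.016*MX
E
python3 -c "
from h import *
print(get_state()['joints'].round(1),MX,SEAT)
row(SEAT+[0,0,.07]+.004*MZ,[180,-15.5,-12.4],10)"
```

```text
[ 43.    6.2 -15.    0.  -68.8   7.2] [ 0.44339994 -0.0974878  -0.89100652] [0.49968779 0.25558205 0.09252323]
10 x shift [-0.0031 -0.0051  0.0104] turn [ 0.0041  0.0169 -0.0302] mm/row 12.0 deg/row 3.1
```

Request:
apply_moves([
  [0,-0.0031,-0.0051,0.0104,0.0041,0.0169,-0.0302],
  [0,-0.0031,-0.0051,0.0104,0.0041,0.0169,-0.0302],
  [0,-0.0031,-0.0051,0.0104,0.0041,0.0169,-0.0302],
  [0,-0.0031,-0.0051,0.0104,0.0041,0.0169,-0.0302],
  [0,-0.0031,-0.0051,0.0104,0.0041,0.0169,-0.0302],
  [0,-0.0031,-0.0051,0.0104,0.0041,0.0169,-0.0302],
  [0,-0.0031,-0.0051,0.0104,0.0041,0.0169,-0.0302],
  [0,-0.0031,-0.0051,0.0104,0.0041,0.0169,-0.0302],
  [0,-0.0031,-0.0051,0.0104,0.0041,0.0169,-0.0302],
  [0,-0.0031,-0.0051,0.0104,0.0041,0.0169,-0.0302],
  [0,0,0,0,0,0,0],
  [0,0,0,0,0,0,0],
])

```text
time_s: 15.68
tcp_pos: [0.507, 0.2518, 0.1635]
eef_rot: [179.8, -15.5, -12.9]
contact_force: [-0.2, -0.5, -1.8]
gripper_width: 0.0536
gripper_force: 74.7
```

```bash
cat > wf.py <<'E'
# mould pose in world from depth: upper face plane and closed end, against the seat
from h import *
for n in('top','side'):
    c=capture(n);W=cloud(c);hsv=cv2.cvtColor(c['frame'],cv2.COLOR_RGB2HSV)
    q=W-(ORG-.0015*Y);A=np.stack([q@MX,q@Y,q@MZ],-1)
    m=(hsv[...,1]<45)&(hsv[...,2]>110)&(abs(W[...,0]-.48)<.09)&(abs(W[...,1]-.26)<.05)&(W[...,2]>.08)&(W[...,2]<.25)
    P=A[m];f=P[abs(P[:,0]-np.median(P[:,0]))<.012]
    f=f[(f[:,2]<np.percentile(f[:,2],70))]
    print(n,len(f),'face x',np.median(f[:,0]).round(4),'slope dx/dz',np.polyfit(f[:,2],f[:,0],1)[0].round(3),'z range',np.percentile(P[:,2],[1,99]).round(4),'y',np.percentile(f[:,1],[2,98]).round(4))
s=get_state();print(s['tcp_pos'].round(4),s['eef_rot'].round(1),s['contact_force'].round(1),s['joints'].round(1))
E
python3 wf.py; python3 -c "
from h import *
row(SEAT+[0,0,.02]+.004*MZ,[180,-15.5,-12.4],4)"
```

```text
top 237 face x -0.0815 slope dx/dz 0.001 z range [0.0397 0.1524] y [-0.0289  0.0123]
side 771 face x -0.0823 slope dx/dz -0.007 z range [0.0402 0.1009] y [-0.0262  0.0265]
[0.508  0.2531 0.165 ] [180.  -15.6 -12.9] [-0.  -0.6 -1.9] [ 54.5   8.6 -37.6  22.8 -40.    5.6]
4 x shift [-0.0046 -0.0002  0.0119] turn [ 0.0005 -0.0003 -0.0014] mm/row 12.7 deg/row 0.1
```

Request:
apply_moves([
  [0,-0.0046,-0.0002,0.0119,0,0,-0.0014],
  [0,-0.0046,-0.0002,0.0119,0,0,-0.0014],
  [0,-0.0046,-0.0002,0.0119,0,0,-0.0014],
  [0,-0.0046,-0.0002,0.0119,0,0,-0.0014],
  [0,0,0,0,0,0,0],
  [0,-0.0013,0,0.0048,0,0,0],
  [0,-0.0013,0,0.0048,0,0,0],
  [0,0,0,0,0,0,0],
])

```text
time_s: 16.45
tcp_pos: [0.5034, 0.2552, 0.1038]
eef_rot: [179.8, -15.7, -12.3]
contact_force: [0.2, 0.0, -2.7]
gripper_width: 0.0535
gripper_force: 74.7
```

```bash
python3 wf.py; python3 -c "
from h import *
row(SEAT+.003*MZ,[180,-15.5,-12.4],3)"
```

```text
top 197 face x -0.0301 slope dx/dz -0.009 z range [0.0093 0.1278] y [-0.0271  0.0108]
side 549 face x -0.0305 slope dx/dz -0.001 z range [0.0077 0.1228] y [-0.0248  0.0249]
[0.5034 0.2553 0.1042] [179.8 -15.7 -12.3] [-1.2  0.  -2.8] [ 53.9  12.7 -44.1  29.5 -30.3  -1.4]
3 x shift [-0.0013  0.0002  0.0032] turn [ 0.0006 -0.0007  0.0005] mm/row 3.5 deg/row 0.1
```

Request:
apply_moves([
  [0,-0.0013,0,0.0032,0,0,0],
  [0,-0.0013,0,0.0032,0,0,0],
  [0,-0.0012,0,0.0025,0,0,0],
  [0,0,0,0,0,0,0],
])

```text
time_s: 16.88
tcp_pos: [0.5016, 0.2551, 0.0936]
eef_rot: [179.7, -15.6, -12.2]
contact_force: [-0.6, -0.1, -2.2]
gripper_width: 0.0536
gripper_force: 74.7
```

```bash
python3 wf.py
```

```text
top 192 face x -0.0219 slope dx/dz -0.003 z range [0.0031 0.1392] y [-0.0276  0.0104]
side 486 face x -0.0223 slope dx/dz -0.02 z range [0.0015 0.1376] y [-0.0251  0.0232]
[0.5018 0.2554 0.094 ] [179.7 -15.7 -12.2] [-0.4 -0.2 -1.8] [ 53.7  13.4 -45.3  31.2 -28.7  -3.1]
```

Request:
apply_moves([
  [0,0,0,0.0012,0,0,0],
  [0,0,0,0.001,0,0,0],
  [0,0,0,0,0,0,0],
], newtons=20)

```text
time_s: 17.23
tcp_pos: [0.5025, 0.2554, 0.092]
eef_rot: [179.8, -15.7, -12.2]
contact_force: [0.2, 0.7, -2.2]
gripper_width: 0.0537
gripper_force: 25.8
```

Request:
apply_moves([
  [0,-0.0005,0,0.001,0,0,0],
  [0,0,0,0.001,0,0,0],
  [0,0,0,0,0,0,0],
], newtons=20)

```text
time_s: 17.48
tcp_pos: [0.5026, 0.2555, 0.0907]
eef_rot: [179.8, -15.7, -12.2]
contact_force: [-3.8, -0.9, 6.1]
gripper_width: 0.0538
gripper_force: 23.0
```

```bash
python3 wf.py
```

```text
top 189 face x -0.0198 slope dx/dz -0.0 z range [0.0032 0.1386] y [-0.027   0.0091]
side 480 face x -0.02 slope dx/dz -0.014 z range [0.0012 0.137 ] y [-0.0251  0.024 ]
[0.5027 0.2556 0.0907] [179.8 -15.7 -12.2] [-4.8 -0.4  5. ] [ 53.5  13.6 -45.7  32.  -28.   -3.8]
```

Request:
apply_moves([
  [1,0,0,0,0,0,0],
  [1,0,0,0,0,0,0],
  [1,0,0,0,0,0,0],
  [1,0,0,0,0,0,0],
  [1,0,0,0,0,0,0],
  [1,0,0,-0.005,0,0,0],
  [1,0,0,-0.012,0,0,0],
  [1,0,0,-0.02,0,0,0],
  [1,0,0,-0.025,0,0,0],
  [1,0,0,-0.025,0,0,0],
  [1,0,0,-0.025,0,0,0],
  [1,0,0,-0.02,0,0,0],
  [1,0,0,-0.01,0,0,0],
  [1,0,0,0,0,0,0],
  [1,0,0,0,0,0,0],
  [1,0,0,0,0,0,0],
])

```text
time_s: 18.92
tcp_pos: [0.4648, 0.2636, 0.226]
eef_rot: [179.7, -15.6, -12.2]
contact_force: [-1.1, 0.2, 0.2]
gripper_width: 0.0878
gripper_force: 0.0
```

```bash
python3 wf.py; python3 fit.py|grep blue; python3 -c "
from h import *
c=capture('side');d=capture('wrist')
a=cv2.resize(c['frame'][90:400,120:480],(400,344));b=cv2.resize(d['frame'],(400,250));b=cv2.copyMakeBorder(b,0,94,0,0,0)
cv2.imwrite('pics/end.png',np.hstack([a,b])[...,::-1])"
```

```text
top 308 face x -0.0204 slope dx/dz -0.058 z range [0.0053 0.1011] y [-0.0292  0.0285]
side 972 face x -0.0201 slope dx/dz 0.006 z range [0.0005 0.0884] y [-0.0232  0.0273]
[0.465  0.2635 0.2256] [179.7 -15.6 -12.2] [-1.1 -0.2  0.1] [ 60.3   2.3 -34.9  19.7 -50.1   5.1]
top not blue in tray 552 [-0.061 -0.042  0.037] [218. 132.  96.]
side not blue in tray 18 [-0.108 -0.099  0.031] [126.   94.   61.5]
```

View pics/end.png

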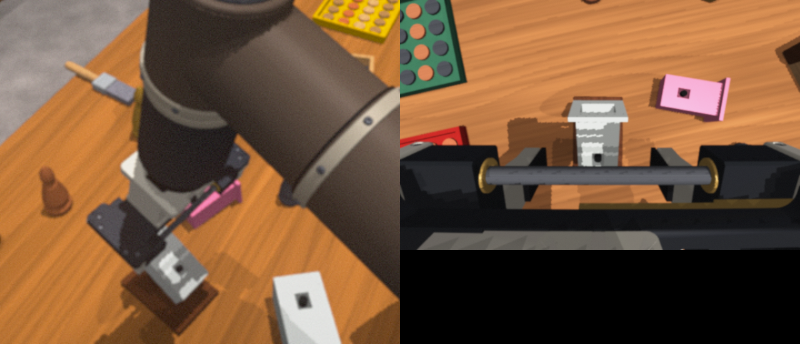

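The mould lies in its seat on the rest, with its mouth up at (597,110) and nothing touching it. The tablet is in the tray, so I'm handing in.

```bash
python3 -c "
from plant import close_job
print(close_job())"
```

```text
the job is handed in; nothing more can be done
None
```

I knocked the tablet out into the tray, laid the empty mould back in its seat on the rest, and handed the job in at about 19 s; no verdict came back, and I did not re-measure the statuettes at the end.

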